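# Pack the jar caddy and hold its handle drawn out

## Robot

A 7-joint arm with a two-finger parallel gripper is mounted at the origin on the work surface. World frame = base frame: x ahead of the robot, y to its left, z up, the work surface at z = 0. Lengths are in m, angles in degrees, forces in N, time in s.
With the tool pointing down it reaches from about 0.4 to 0.925 m from the base axis. Payload 5.6 kg.
Tool frame: the origin (TCP) lies between the finger pads; the fingertips stand 17 mm ahead of it and the grasp point (between the pads) lies 2 mm behind it (ctrl.tcp_to_tips is the distance from the TCP to the fingertips, in m); z points along the fingers, x is the direction in which the jaws open and shut, and the axes are right-handed (so a half turn about z gives the same grasp; the last joint's range is limited). The gripper opens to 85 mm and grips with 20 to 120 N. Pads are 22 mm wide; open, the fingers measure 114 mm over their backs; the gripper's body (76 mm by 85 mm) begins 54 mm behind the grasp point. The pads swing forward as they close: fully open they stand 13 mm farther back than shut.
Start: joints at [69.156, 26.786, -0.665, 91.828, 0.344, 61.387, -3.226], TCP at [0.205, -0.617, 0.248] pointing down, gripper open.
Joint ranges: [-144.91, 144.91], [-17.63, 115.5], [-89.93, 88.59], [15.96, 139.68], [-74.01, 254.01], [8.47, 105.57], [-167.45, 167.45]. Speed limits (degrees/s): [147.25, 147.25, 180, 180, 180, 180, 180].

## Interface

Orientations are given as [roll, pitch, yaw] about the fixed x, y, z axes, in that order (R = Rz(yaw) Ry(pitch) Rx(roll)).
In Python, from plant import ctrl gives the robot as it stands. The module is installed in compiled form; this text tells all that it offers.
- The arm moves only by the shell command python3 -m inch 'ROWS' [OPENING] [FORCE]. ROWS is JSON, a list of rows, each an object with "slide": the shift along the tool's x, y, z in m, a list of three; "rotation": the turn, a rotation vector about the tool's x, y, z in units of 5 degrees (1.0 is 5 degrees), a list of three. A call has 1 to 5 rows; each row is the pose to reach, as a shift and turn from the pose commanded when the call began, along the tool's axes at that moment; what a row does not reach only later rows make up. A row lasts 1/10 s, in which the tool goes at most 50 mm and 8.59 degrees, less where a joint would pass 70% of its speed; a pose out of reach is approached as far as the arm can. A call with a gripper value outside its range is refused whole. OPENING is the closure in counts, from 0 (fully open) to 255 (shut), set as the call begins (- or left out, the last holds). The fingers move at their own pace and stop on an object; FORCE is the grip in N (left out, the last holds). Time passes only in rows, so rows that repeat a pose let the fingers close. It gives the time, the measured TCP pose, the force and the opening at its end, in the units of the state.
- ctrl.get_state(): the state, without advancing time (a new reading comes with each control period).
- ctrl.snapshot(name): name is "scene" or "top" or "wrist"; returns a dict with "pixels" (420x560x3 uint8, red, green, blue), "mtx" (3x3 intrinsics, pixels), "extrinsics" (4x4, takes a point from camera to world coordinates). Camera axes: x right, y up, looking along -z (the intrinsics and any distortion apply to the point x, -y, -z); pixel columns grow to the right and rows downward; lengths in m; the calibration is good to about 2 mm. A picture is of the moment at which its call begins. There is no depth.
- ctrl.finish_job(): hands the job in, once; it reports no verdict.
The state is a dict: "t": time; "joints": joint angles; "joint_vel": joint speeds; "joint_efforts": joint torques, N m; "tool_pos": TCP position; "eef_rot": TCP orientation; "contact_force": force on the tool from outside, world axes, zero at the start; "ft_torque": the same for the moment, N m; "grip_width": opening from 0.0 (shut) to 1.0 (fully open).
Only numpy, scipy, OpenCV 4.12 (cv2) and the standard library are available. Lean on these libraries where they do the work, as an engineer would, in place of code of your own. Each camera call takes 0.05 s, during which the arm holds its last target.

## Task

Stand the round glass jar and the square white canister upright in the two free places of the wooden caddy, beside the steel tin, setting them down without dropping them. Then pinch the caddy's black handle bar so that its release button is squeezed in, pull the handle up past its first stop to its second, topmost stop, and finish holding it there, button still squeezed and not let go. Leave the tin and all the other kitchen things where they stand.

Things in the scene. Friction and masses are not known exactly. Their poses are not given: they have to be found in the camera images.
- caddy: open wooden caddy, fixed to the counter (sizes in mm): inside 70 (its x) x 192 (its y), walls 5 thick and 50 high, floor 5 thick. Origin on the counter under the middle of the inside; z up. Against the outside of its +y end stands the grey handle housing, 92 (x) x 24 (y), 118 high, centred at y = 113
- caddy_in (a point): middle of the caddy's inner floor, axes as the caddy. Three places in a row along its y, about 64 mm apart: that at y = +64 already holds the steel tin; those at y = 0 and y = -64 are free (either item in either). The row has only 16 mm of spare length in all
- grip (a point): centre of the black crossbar of the caddy's pull-up handle: bar 104 mm long (caddy x), 22 thick (caddy y), 26 high, on two steel posts that slide straight up out of the housing; centre 140 above the counter when down. Axes as the caddy. Pinch the bar across (along caddy y) at its middle to squeeze in the button
- button (a point): middle of the outer face of the grey release button in the bar's +y face: 64 mm long (caddy x), 18 high, standing 8 proud of the bar; 30 over bar and button, 23 when squeezed fully in. It is centred on the bar's middle
- handle (a joint): height of the handle above its down position, in m: 0 down, first stop 0.045, second and topmost stop 0.090 (end of travel). A latch holds it at 0 and at the stops unless the button is squeezed; with the button in it runs freely past the first stop. A spring and its weight (200 g) pull it down, about 5 N at the bottom to 8 N at the top
- release (a joint): travel of the release button in m: 0 out, 0.007 fully in (toward caddy -y); springs back; about 3 N to start, 8 N fully in; the latch is free from 0.004 on
- jar_mid (a point): centre (half-way up) of the round glass jar with steel lid, 60 diameter, 100 high, about 260 g, standing on the counter; z up along its axis
- canister_mid (a point): centre (half-way up) of the square white ceramic canister with wooden lid, 58 x 58, 100 high, about 280 g, standing on the counter; x and y square to its sides
- tin_mid (a point): centre of the square steel tin, 58 x 58, 80 high, already standing in the caddy's place next to the handle; stays there
- bowl: open glass bowl, 170 wide, 65 high (mm); bystander, not to be disturbed; origin at its underside
- tub: flat clear food tub with white lid, 100 x 135 x 44 (mm); bystander, not to be disturbed; origin at its underside
- spice: squat little glass jar, 46 diameter, 45 high (mm); bystander, not to be disturbed; origin at its underside
- spoon: spoon lying flat; bystander, not to be disturbed
- cake_ring: steel cake ring, 110 diameter, 45 high (mm); bystander, not to be disturbed; origin at its underside
- oil: slim oil bottle, 52 diameter, 190 high (mm); bystander, not to be disturbed; origin at its underside
- spray: small spray bottle, 44 diameter, 145 high (mm); bystander, not to be disturbed; origin at its underside
Not all that is in view belongs to the job. Of the things shaped like the part that bears canister_mid, the white one is meant.

How it is judged:
By the outcome, as a careful person would: the job done as asked, in the order asked, and still so for the second after the job is handed in, while the arm keeps its last pose, push and grip.
It also fails if it takes over 67 s, if anything falls off the work surface, if the arm or the gripper's body presses on something with over 40 N, if the wrist force passes 120 N, or if a joint passes its speed limit or range.

## Working session

There is one attempt and no reset: what is moved stays moved. The work goes in short steps, Python scripts to look and compute and a shell command to move; the robot and the scene stay as the last step left them, time stands still between calls to the robot, and variables do not carry over. Pictures are saved under pics/ and viewed, and the job is handed in when it is done.

```bash
mkdir -p pics; ls; python3 - <<'E'
from plant import ctrl
import cv2
print(ctrl.get_state(), ctrl.tcp_to_tips)
for n in ["scene","top","wrist"]:
    s=ctrl.snapshot(n); cv2.imwrite(f"pics/{n}0.png",s["pixels"][:,:,::-1]); print(n,s["mtx"].tolist(),s["extrinsics"].round(4).tolist(), [k for k in s])
E
```

```text
pics
{'t': 0.0, 'joints': array([69.15523774, 26.8360869 , -0.66454945, 91.88163742,  0.34447357,
       61.38678552, -3.22693268]), 'joint_vel': array([ 0.03513274, -0.0241441 ,  0.13789897,  0.07797533,  0.08440564,
       -0.05986299,  0.06904562]), 'joint_efforts': array([-1.23239930e-03, -5.32394564e+01,  2.10012443e-02, -2.51303244e+01,
        1.14532490e-02,  7.83029449e-03, -6.55730744e-06]), 'tool_pos': array([ 0.20473032, -0.61635274,  0.24733215]), 'eef_rot': array([ 1.79992123e+02,  1.02245855e-01, -7.16236865e+01]), 'contact_force': array([-0.15571842,  0.58447472, -0.79069145]), 'ft_torque': array([-0.00528598, -0.06060886, -0.01123983]), 'grip_width': 1.0011412083775213} 0.017
scene [[410.62785127989684, 0.0, 269.61242231041854], [0.0, 410.62785127989684, 207.76637494656364], [0.0, 0.0, 1.0]] [[0.2973, -0.7332, 0.6116, 1.2334], [0.9547, 0.2387, -0.1779, -0.2581], [-0.0155, 0.6368, 0.7709, 0.9933], [0.0, 0.0, 0.0, 1.0]] ['pixels', 'mtx', 'extrinsics']
top [[452.6092187766175, 0.0, 283.0385443303247], [0.0, 452.6092187766175, 210.6822067781458], [0.0, 0.0, 1.0]] [[0.0074, 0.9974, -0.072, 0.4376], [-1.0, 0.0069, -0.0069, -0.0666], [-0.0063, 0.072, 0.9974, 1.7288], [0.0, 0.0, 0.0, 1.0]] ['pixels', 'mtx', 'extrinsics']
wrist [[346.94902657330096, 0.0, 273.3962301817491], [0.0, 346.94902657330096, 208.48300787505175], [0.0, 0.0, 1.0]] [[0.3148, 0.9031, 0.2921, 0.2801], [-0.9492, 0.3, 0.0952, -0.5914], [-0.0017, -0.3072, 0.9516, 0.3709], [0.0, 0.0, 0.0, 1.0]] ['pixels', 'mtx', 'extrinsics']
```

View pics/scene0.png

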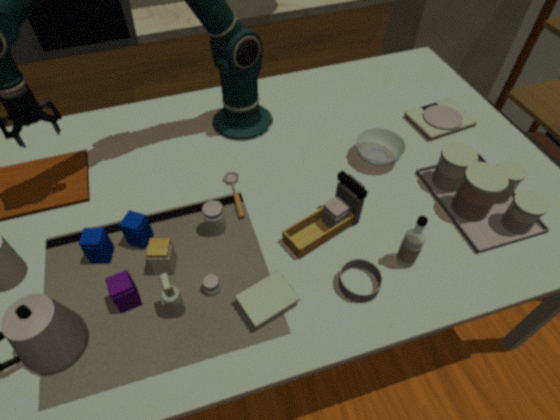

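View pics/top0.png

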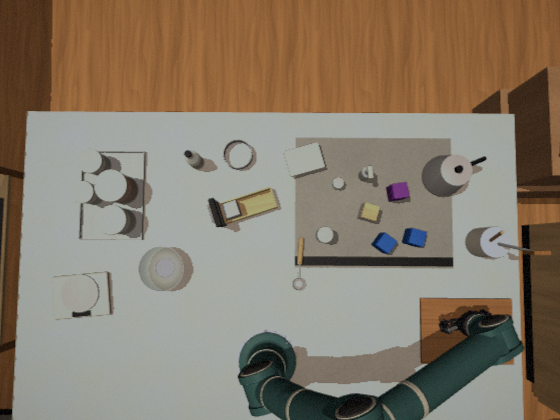

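View pics/wrist0.png

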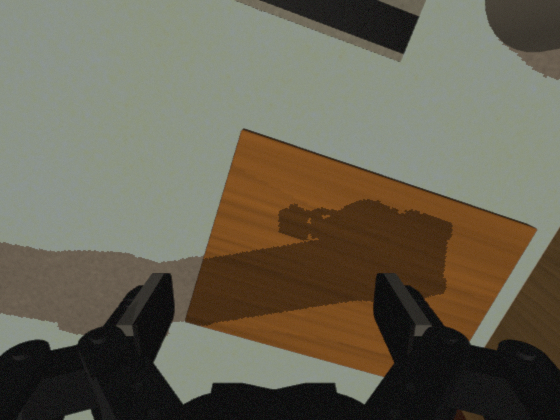

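```bash
python3 - <<'E'
import cv2,numpy as np
a=cv2.imread("pics/scene0.png")[175:320,40:280]; b=cv2.imread("pics/top0.png")[130:290,190:460]
cv2.imwrite("pics/c1.png",cv2.convertScaleAbs(cv2.resize(a,None,fx=3.3,fy=3.3,interpolation=cv2.INTER_CUBIC),alpha=1.4))
cv2.imwrite("pics/c2.png",cv2.convertScaleAbs(cv2.resize(b,None,fx=2.9,fy=2.9,interpolation=cv2.INTER_CUBIC),alpha=1.4))
E
```

```text
(no output)
```

View pics/c1.png

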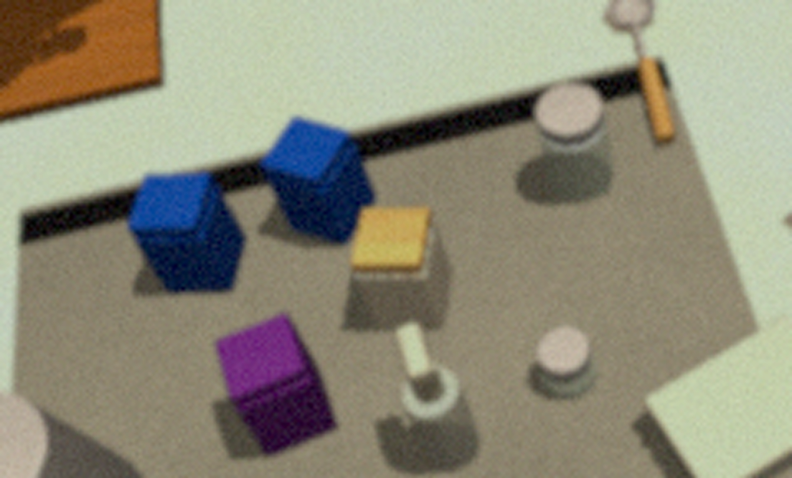

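View pics/c2.png

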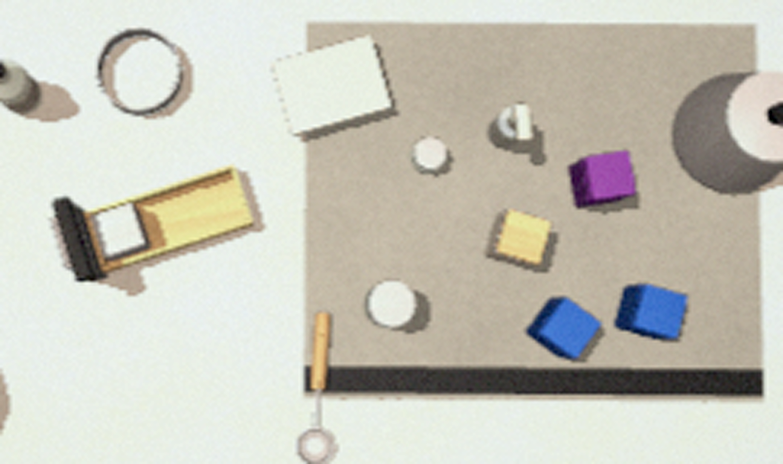

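The square parts in the top view are blue (385,243), blue (415,238), purple (398,191), and one with a white body and wooden lid (370,212). The last is the canister meant: in the enlarged scene crop its body is white. The jar is at (325,235); the squat one at (338,183) is the spice jar. Next I measure.

```bash
cat > h.py <<'E'
from plant import ctrl
import cv2,numpy as np
from scipy.spatial.transform import Rotation as R
def ray(s,u,v):
    K=s["mtx"];E=s["extrinsics"]
    d=np.array([(u-K[0,2])/K[0,0],-(v-K[1,2])/K[1,1],-1.]); return E[:3,3],E[:3,:3]@d
def onz(s,u,v,z):
    o,d=ray(s,u,v); return o+d*(z-o[2])/d[2]
def proj(s,p):
    E=s["extrinsics"];q=E[:3,:3].T@(np.array(p)-E[:3,3]);K=s["mtx"]
    return np.array([K[0,0]*q[0]/-q[2]+K[0,2],K[1,1]*-q[1]/-q[2]+K[1,2]])
def blobs(mask,box,amin=20):
    m=np.zeros_like(mask);x0,y0,x1,y1=box;m[y0:y1,x0:x1]=mask[y0:y1,x0:x1]
    c,_=cv2.findContours(m,cv2.RETR_EXTERNAL,cv2.CHAIN_APPROX_NONE)
    return sorted([k for k in c if cv2.contourArea(k)>amin],key=cv2.contourArea,reverse=True)
def toz(s,c,z): return np.array([onz(s,u,v,z)[:2] for u,v in c.reshape(-1,2)],np.float32)
E
python3 - <<'E'
from h import *
S={n:ctrl.snapshot(n) for n in["top","scene"]}
hsv={n:cv2.cvtColor(S[n]["pixels"],cv2.COLOR_RGB2HSV) for n in S}
for n,p in dict(top=[(370,212),(325,235),(232,208),(265,200),(216,212),(310,170)],scene=[(160,247),(213,209),(337,207),(310,235),(352,184)]).items():
    for u,v in p: print(n,u,v,hsv[n][v,u],S[n]["pixels"][v,u])
def lid(n,box,z,lo,hi):
    m=cv2.inRange(cv2.GaussianBlur(hsv[n],(3,3),0),lo,hi)
    for c in blobs(m,box)[:2]:
        w=toz(S[n],c,z); M=cv2.minAreaRect(w*1000); print(n,"rect",np.round(M[0],1),np.round(M[1],1),round(M[2],1),"circ",np.round(cv2.minEnclosingCircle(w*1000)[0],1),cv2.minEnclosingCircle(w*1000)[1], "px",cv2.boundingRect(c))
print("canister");lid("top",(345,190,385,230),.1,(12,70,100),(40,255,255));lid("scene",(140,225,185,275),.1,(12,90,90),(40,255,255))
print("jar");lid("top",(308,220,345,250),.1,(0,0,190),(180,60,255));lid("scene",(195,190,235,235),.1,(0,0,150),(180,60,255))
print("bar");lid("top",(200,190,240,235),.153,(0,0,0),(180,255,70));
print("tin");lid("top",(215,195,245,225),.085,(0,0,190),(180,40,255))
print("wood");lid("top",(215,180,290,230),.05,(12,70,60),(40,255,255))
E
```

```text
top 370 212 [ 25  90 168] [168 158 109]
top 325 235 [ 47  11 170] [166 170 163]
top 232 208 [ 47  11 170] [166 170 163]
top 265 200 [ 29  82 165] [165 163 112]
top 216 212 [165  24  42] [42 38 40]
top 310 170 [ 32  20 167] [166 167 154]
scene 160 247 [ 22 145 141] [141 119  61]
scene 213 209 [ 17  38 133] [133 124 113]
scene 337 207 [ 20  35 130] [130 124 112]
scene 310 235 [ 23 132 141] [141 123  68]
scene 352 184 [135  54  19] [17 15 19]
canister
top rect [ 554.3 -368.4] [58.7 56.6] 73.7 circ [ 553.5 -369.1] 36.348114013671875 px (361, 203, 19, 18)
scene rect [ 559.8 -369.6] [59.2 60.2] 72.1 circ [ 561.4 -369.8] 39.70208740234375 px (146, 237, 25, 20)
jar
bar
top rect [544.  176.8] [103.5  30.8] 19.3 circ [545.3 173.2] 52.78347396850586 px (209, 199, 17, 28)
tin
wood
top rect [577.3  77.3] [ 82.8 205.1] 18.2 circ [577.5  77.7] 106.51494598388672 px (219, 188, 58, 36)
```

```bash
python3 - <<'E'
from h import *
S={n:ctrl.snapshot(n) for n in["top","scene"]}
hsv={n:cv2.cvtColor(cv2.GaussianBlur(S[n]["pixels"],(3,3),0),cv2.COLOR_RGB2HSV) for n in S}
print([hsv["top"][235,u].tolist() for u in range(310,342,2)])
print([hsv["scene"][v,213].tolist() for v in range(196,236,2)])
def lid(n,box,z,lo,hi):
    m=cv2.inRange(hsv[n],lo,hi)
    for c in blobs(m,box)[:1]:
        w=toz(S[n],c,z); print(n,[ (np.round(a,1)) for a in cv2.fitEllipse(w*1000)],"px",cv2.boundingRect(c))
lid("top",(310,222,342,250),.1,(0,0,148),(180,40,255))
lid("scene",(198,195,228,225),.1,(0,0,115),(180,60,255))
for k in [(338,183)]: print("spice",onz(S["top"],*k,.045))
for k in [(299,262)]: print("spoon",onz(S["top"],*k,.01), onz(S["top"],301,238,.01))
E
```

```text
[[20, 36, 140], [20, 39, 138], [21, 36, 133], [27, 22, 114], [50, 9, 163], [43, 10, 171], [47, 11, 170], [43, 11, 169], [39, 11, 168], [34, 11, 168], [34, 11, 167], [27, 16, 146], [18, 36, 92], [18, 39, 86], [19, 38, 114], [21, 37, 137]]
[[43, 32, 143], [35, 38, 115], [22, 44, 104], [17, 42, 128], [19, 41, 132], [18, 42, 134], [18, 42, 135], [18, 43, 136], [17, 40, 135], [19, 39, 125], [18, 39, 78], [21, 24, 73], [30, 21, 87], [30, 35, 65], [30, 43, 59], [30, 35, 59], [30, 43, 59], [33, 43, 59], [30, 40, 58], [33, 43, 60]]
top [array([ 472.5, -205.5]), array([48. , 52.7]), np.float64(87.7)] px (318, 227, 14, 15)
scene [array([ 473.4, -206.9]), array([48.3, 50.9]), np.float64(142.0)] px (203, 201, 19, 14)
spice [ 0.66447666 -0.25997577  0.045     ]
spoon [ 0.36783327 -0.11644766  0.01      ] [ 0.45834769 -0.12358791  0.01      ]
```

```bash
cat >> h.py <<'E'
def go(x,y,z,yaw=None):
    s=ctrl.get_state(); Q=R.from_euler("xyz",s["eef_rot"],degrees=True); p=s["tool_pos"]
    y0=s["eef_rot"][2]; yaw=y0 if yaw is None else yaw
    print("slide",(Q.inv().apply(np.array([x,y,z])-p)).round(4),"rot",((Q.inv()*R.from_euler("xyz",[180,0,yaw],degrees=True)).as_rotvec(degrees=True)/5).round(2))
E
python3 -c "
from h import *
go(.4725,-.206,.25,18.5)"
```

```text
slide [-0.3054 -0.3835 -0.0018] rot [ -0.     0.   -18.02]
```

```bash
M="-0.305"; python3 -m inch '[{"slide":[-0.031,-0.038,0],"rotation":[0,0,-1.7]},{"slide":[-0.062,-0.076,0],"rotation":[0,0,-3.4]},{"slide":[-0.092,-0.115,0],"rotation":[0,0,-5.1]},{"slide":[-0.122,-0.153,0],"rotation":[0,0,-6.8]},{"slide":[-0.152,-0.191,0],"rotation":[0,0,-8.5]}]' 0 
python3 -c "
from h import *
go(.4725,-.206,.25,18.5);print(ctrl.get_state()['joints'])"
```

```text
t: 0.85
tool_pos: [0.3391, -0.4107, 0.2486]
eef_rot: [180.0, -0.0, -28.8]
contact_force: [0.7, 0.0, -0.4]
grip_width: 1.001
slide [ 0.0184 -0.2436 -0.0015] rot [ 0.01 -0.   -9.46]
[ 59.02288577  16.45074823 -14.48505637 107.56529807   4.88996883
  56.53577291  13.62859576]
```

```bash
python3 -m inch '[{"slide":[0.004,-0.048,0],"rotation":[0,0,-1.7]},{"slide":[0.008,-0.096,0],"rotation":[0,0,-3.4]},{"slide":[0.012,-0.144,0],"rotation":[0,0,-5.1]},{"slide":[0.016,-0.192,0],"rotation":[0,0,-6.8]},{"slide":[0.018,-0.24,0],"rotation":[0,0,-8.5]}]' 
python3 -m inch '[{"slide":[0,0,0],"rotation":[0,0,-1]}]' 
python3 - <<'E'
from h import *
s=ctrl.snapshot("wrist");cv2.imwrite("pics/w1.png",s["pixels"][:,:,::-1])
go(.4725,-.206,.25,18.5)
for p in [(.4725,-.206,.1),(.554,-.368,.1)]: print(proj(s,p))
E
```

```text
t: 1.35
tool_pos: [0.4717, -0.21, 0.2487]
eef_rot: [179.9, -0.0, 13.7]
contact_force: [-0.5, -1.0, -0.2]
grip_width: 1.001
t: 1.45
tool_pos: [0.4743, -0.2044, 0.249]
eef_rot: [-179.9, -0.2, 19.3]
contact_force: [0.9, -0.4, 0.2]
grip_width: 1.001
slide [ 0.0005 -0.0018 -0.0014] rot [-0.   -0.02  0.14]
[269.18396047 199.25505219]
[293.91825273 375.85900818]
```

View pics/w1.png

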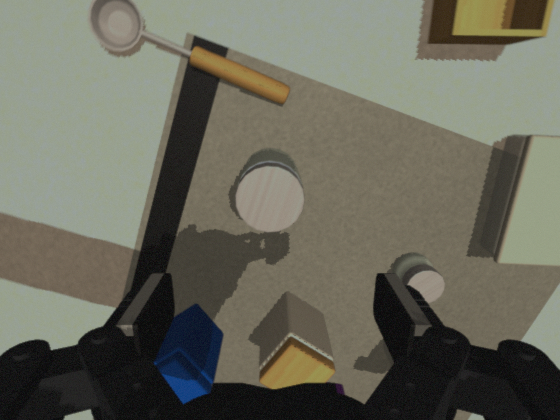

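The wrist view shows the jar lid at (270,198), against a predicted (269,199). That agrees, so I descend.

```bash
python3 -m inch '[{"slide":[0,-0.001,0.04],"rotation":[0,0,0]},{"slide":[0,-0.001,0.085],"rotation":[0,0,0]},{"slide":[0,-0.001,0.13],"rotation":[0,0,0]},{"slide":[0,-0.001,0.16],"rotation":[0,0,0]},{"slide":[0,-0.001,0.172],"rotation":[0,0,0]}]' 
python3 -m inch '[{"slide":[0,0,0],"rotation":[0,0,0]},{"slide":[0,0,0],"rotation":[0,0,0]},{"slide":[0,0,0],"rotation":[0,0,0]},{"slide":[0,0,0],"rotation":[0,0,0]},{"slide":[0,0,0],"rotation":[0,0,0]}]' 255 30
python3 -m inch '[{"slide":[0,0,0],"rotation":[0,0,0]},{"slide":[0,0,0],"rotation":[0,0,0]},{"slide":[0,0,0],"rotation":[0,0,0]},{"slide":[0,0,0],"rotation":[0,0,0]},{"slide":[0,0,0],"rotation":[0,0,0]}]'
```

```text
t: 2.0
tool_pos: [0.4681, -0.2109, 0.0734]
eef_rot: [-179.8, 0.2, 18.2]
contact_force: [-0.3, -0.8, -0.7]
grip_width: 0.997
t: 2.5
tool_pos: [0.4715, -0.2111, 0.0778]
eef_rot: [179.9, -0.1, 18.4]
contact_force: [0.4, 0.3, 6.0]
grip_width: 0.684
t: 3.0
tool_pos: [0.4716, -0.2111, 0.0778]
eef_rot: [179.9, -0.1, 18.4]
contact_force: [0.0, 0.2, 7.1]
grip_width: 0.688
```

```bash
python3 -m inch '[{"slide":[0,0,-0.015],"rotation":[0,0,0]},{"slide":[0,0,-0.04],"rotation":[0,0,0]},{"slide":[0,0,-0.08],"rotation":[0,0,0]},{"slide":[0,0,-0.12],"rotation":[0,0,0]},{"slide":[0,0,-0.15],"rotation":[0,0,0]}]' - 40
python3 -m inch '[{"slide":[0,0,-0.01],"rotation":[0,0,0]},{"slide":[0,0,-0.02],"rotation":[0,0,0]},{"slide":[0,0,-0.02],"rotation":[0,0,0]}]'
python3 - <<'E'
from h import *
print(ctrl.get_state())
go(.60,-.05,.25,18.5)
E
```

```text
t: 3.5
tool_pos: [0.4705, -0.2104, 0.2293]
eef_rot: [179.9, -0.1, 18.4]
contact_force: [-0.0, -1.1, -1.9]
grip_width: 0.682
t: 3.8
tool_pos: [0.4703, -0.2106, 0.2465]
eef_rot: [180.0, 0.0, 18.4]
contact_force: [1.0, -0.4, -1.4]
grip_width: 0.686
{'t': 3.8, 'joints': array([ 45.79688866,  16.95696124, -29.99015491, 109.10824009,
        10.08717646,  56.50464966,  29.65035008]), 'joint_vel': array([-0.33952999,  1.6685883 ,  0.46655394,  1.3220863 ,  0.40525814,
       -1.11998187, -0.36240025]), 'joint_efforts': array([  0.17761546, -39.97745275,  -4.05715406, -24.54688311,
        -0.04583292,   0.20555876,   0.05254593]), 'tool_pos': array([ 0.47025111, -0.21062217,  0.24646959]), 'eef_rot': array([1.79983563e+02, 4.50899484e-03, 1.83597053e+01]), 'contact_force': array([ 0.96128151, -0.38130701, -1.43438215]), 'ft_torque': array([-0.00317994, -0.0148888 ,  0.01484447]), 'grip_width': 0.6855025274885324}
slide [ 0.1737 -0.1116 -0.0036] rot [ 0.    0.   -0.03]
```

```bash
python3 -m inch '[{"slide":[0.02,-0.013,0],"rotation":[0,0,0]},{"slide":[0.06,-0.038,0],"rotation":[0,0,0]},{"slide":[0.1,-0.064,0],"rotation":[0,0,0]},{"slide":[0.14,-0.09,0],"rotation":[0,0,0]},{"slide":[0.165,-0.107,0],"rotation":[0,0,0]}]'
python3 -m inch '[{"slide":[0.008,-0.005,0],"rotation":[0,0,0]},{"slide":[0.008,-0.005,0],"rotation":[0,0,0]},{"slide":[0.008,-0.005,0],"rotation":[0,0,0]}]'
python3 - <<'E'
from h import *
s=ctrl.snapshot("wrist");cv2.imwrite("pics/w2.png",s["pixels"][:,:,::-1])
print(ctrl.get_state()["tool_pos"],s["extrinsics"].tolist())
E
```

```text
t: 4.3
tool_pos: [0.594, -0.0531, 0.244]
eef_rot: [-179.8, 0.1, 18.6]
contact_force: [-0.2, -0.9, -2.0]
grip_width: 0.685
t: 4.6
tool_pos: [0.5982, -0.0511, 0.2447]
eef_rot: [-180.0, 0.2, 18.3]
contact_force: [-1.0, 1.0, -1.7]
grip_width: 0.69
[ 0.59823241 -0.05169952  0.24518431] [[0.9495217444826402, -0.2993256702897888, -0.0938754486551665, 0.5742592522853577], [0.3136890146908504, 0.9033340899442724, 0.2925520876815497, 0.02412213275761615], [-0.00276745676093182, -0.30723226563972467, 0.9516305355194076, 0.3682649942746843], [0.0, 0.0, 0.0, 1.0]]
```

View pics/w2.png

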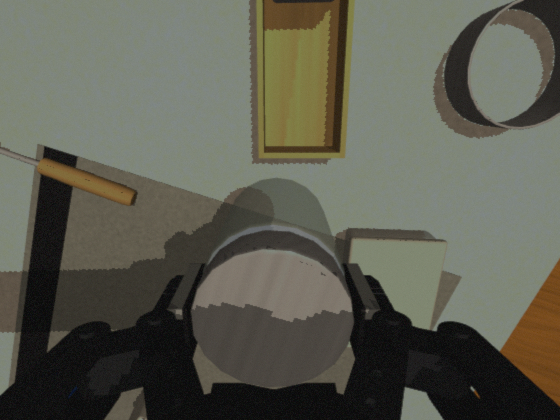

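```bash
python3 - <<'E'
import cv2
a=cv2.imread("pics/w2.png")[0:180,235:365]
cv2.imwrite("pics/c3.png",cv2.convertScaleAbs(cv2.resize(a,None,fx=3.3,fy=3.3,interpolation=cv2.INTER_CUBIC),alpha=1.5))
E
```

```text
(no output)
```

View pics/c3.png

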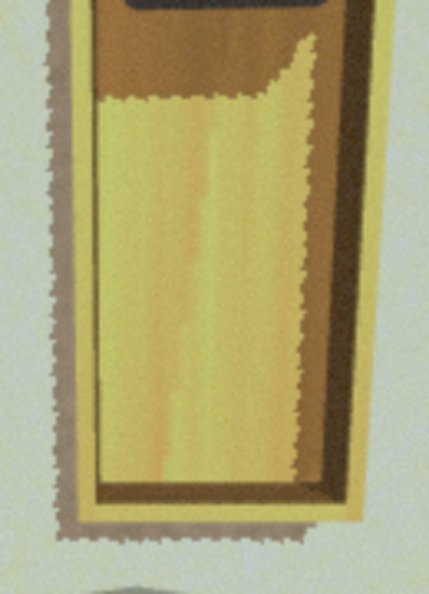

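```bash
python3 - <<'E'
from h import *
s=ctrl.snapshot("wrist")
q=lambda cx,cy,z: onz(s,235+cx/3.3-.35,cy/3.3-.35,z)[:2]*1000
A=q(78,521,.05);B=q(363,521,.05);C=q(72,10,.05);D=q(391,10,.05);F=q(100,482,.005);G=q(322,482,.005)
a=lambda v: np.degrees(np.arctan2(v[1],v[0]))
print(A,B,C,D,F,G,"w",np.linalg.norm(B-A),np.linalg.norm(G-F),np.linalg.norm(D-C))
print("yaw",a(B-A),a(C-A)-90,a(D-B)-90,a(G-F))
for yaw in (18.5,):
    th=np.radians(yaw);ex=np.array([np.cos(th),np.sin(th)]);ey=np.array([-ex[1],ex[0]])
    print("origin",(A+B)/2+101*ey,(F+G)/2+96*ey,"dist from bar",((np.array([544,176.8])-(A+B)/2)@ey), ((np.array([544,176.8])-(A+B)/2)@ex))
E
```

```text
[577.19316657 -31.94411502] [652.74894939  -7.04013795] [538.04647685  87.65243086] [612.39612306 112.0879581 ] [580.49189204 -25.84756691] [646.96276705  -3.94351858] w 79.55428582105586 69.98688847784734 78.26215485827103
yaw 18.24276096442112 18.124457426548616 18.713026787667687 18.238525034789756
origin [582.92328768  76.28856269] [583.26608253  76.14352815] dist from bar 208.6679140463718 -5.01912736905912
```

```bash
python3 - <<'E'
from h import *
s=ctrl.snapshot("wrist");st=ctrl.get_state();g=cv2.cvtColor(s["pixels"],cv2.COLOR_RGB2HSV)
p=st["tool_pos"];zl=p[2]+.022
for u,v in [(192,306),(354,306),(273,228),(273,384),(273,306)]:
    print(u,v,(onz(s,u,v,zl)-p)*1000)
ps=onz(s,273,306,zl)
Q=R.from_euler("xyz",st["eef_rot"],degrees=True)
print("lid in tool",Q.inv().apply(ps-p)*1000, proj(s,p+[0,0,.022]))
go(.583-(ps-p)[0],.0763-(ps-p)[1],.24,18.3)
E
```

```text
192 306 [-29.39636532   2.68474547  22.        ]
354 306 [22.44044346 19.78107316 22.        ]
273 228 [-12.2443586   37.96771929  22.        ]
273 384 [  6.83652311 -20.14709037  22.        ]
273 306 [-3.46761725 11.23632077 22.        ]
lid in tool [  0.19220323 -11.74366048 -22.00747078] [272.39386155 335.27180086]
slide [ 0.025  -0.1147  0.0058] rot [ 0.01  0.01 -0.01]
```

```bash
python3 - <<'E'
import cv2
a=cv2.imread("pics/w2.png")[210:400,180:370]
cv2.imwrite("pics/c4.png",cv2.convertScaleAbs(cv2.resize(a,None,fx=3,fy=3,interpolation=cv2.INTER_CUBIC),alpha=1.6))
E
```

```text
(no output)
```

View pics/c4.png

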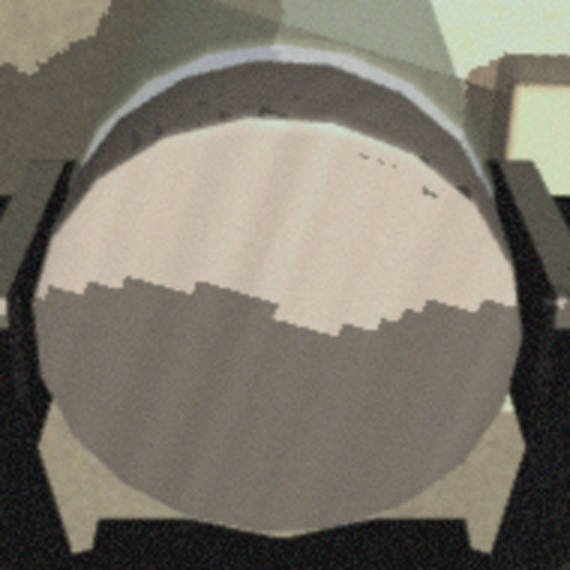

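```bash
python3 - <<'E'
from h import *
s=ctrl.snapshot("wrist");st=ctrl.get_state()
p=st["tool_pos"];zl=p[2]+.022
Q=R.from_euler("xyz",st["eef_rot"],degrees=True)
f=lambda u,v:Q.inv().apply(onz(s,u,v,zl)-p)*1000
a,b=f(272.5,249),f(272.5,387.5);print(a,b,f(191.7,325),f(353.7,325))
o=Q.apply([ (a[0]+b[0])/2e3,(a[1]+b[1])/2e3,0]);print(o)
go(.583-o[0],.0763-o[1],.24,18.3)
E
```

```text
[ 2.01941257e-02 -3.25276281e+01 -2.20201716e+01] [ -0.06829254  23.15125141 -21.98561943] [-27.81994911  -3.97924597 -21.98051205] [ 27.89442349  -3.96921513 -22.02449143]
[-1.49031858e-03  4.44506811e-03 -2.88443850e-06]
slide [ 0.0251 -0.1215  0.0061] rot [ 0.01  0.01 -0.01]
```

```bash
python3 -m inch '[{"slide":[0.004,-0.02,0],"rotation":[0,0,0]},{"slide":[0.012,-0.06,0],"rotation":[0,0,0]},{"slide":[0.019,-0.095,0.003],"rotation":[0,0,0]},{"slide":[0.024,-0.115,0.006],"rotation":[0,0,0]},{"slide":[0.025,-0.1215,0.006],"rotation":[0,0,0]}]'
python3 -m inch '[{"slide":[0,0,0],"rotation":[0,0,0]},{"slide":[0,0,0],"rotation":[0,0,0]},{"slide":[0,0,0],"rotation":[0,0,0]}]'
python3 - <<'E'
from h import *
s=ctrl.snapshot("wrist");cv2.imwrite("pics/w3.png",s["pixels"][:,:,::-1])
print(ctrl.get_state()["tool_pos"])
go(.583+.0015,.0763-.0045,.24,18.3)
E
```

```text
t: 5.3
tool_pos: [0.5839, 0.0757, 0.2404]
eef_rot: [-180.0, -0.0, 18.6]
contact_force: [-0.4, 0.4, -2.2]
grip_width: 0.684
t: 5.6
tool_pos: [0.5852, 0.0712, 0.2403]
eef_rot: [179.9, 0.0, 18.2]
contact_force: [0.4, -0.3, -2.1]
grip_width: 0.686
[0.58513064 0.07149895 0.24026899]
slide [-0.0005 -0.0005  0.0003] rot [ 0.01  0.   -0.02]
```

View pics/w3.png

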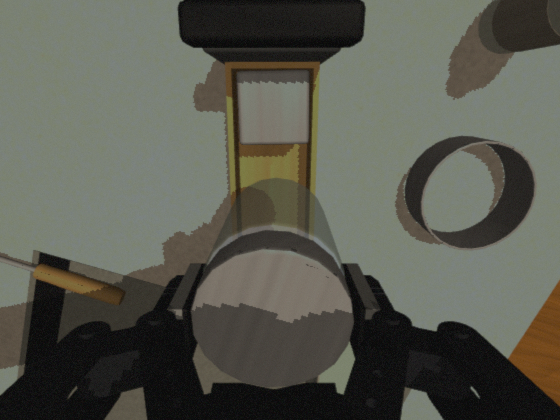

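```bash
python3 - <<'E'
from h import *
import cv2
s=ctrl.snapshot("wrist")
a=s["pixels"][0:160,165:385,::-1]
cv2.imwrite("pics/c5.png",cv2.convertScaleAbs(cv2.resize(a,None,fx=3.5,fy=3.5,interpolation=cv2.INTER_CUBIC),alpha=2))
th=np.radians(18.3);ex=np.array([np.cos(th),np.sin(th)]);ey=np.array([-ex[1],ex[0]]);O=np.array([583,76.3])
L=lambda u,v,z:(lambda w:((w-O)@ex,(w-O)@ey))(onz(s,u,v,z)[:2]*1000)
for u,v,z in [(239,143,.085),(309,143,.085),(238,70,.085),(312,70,.085),(228,64,.05),(320,64,.05)]: print(u,v,z,np.round(L(u,v,z),1))
E
```

```text
239 143 0.085 [-26.2  38.4]
309 143 0.085 [29.5 38.3]
238 70 0.085 [-25.2  92.5]
312 70 0.085 [30.2 92.4]
228 64 0.05 [-36.7  99.5]
320 64 0.05 [40.4 99.3]
```

View pics/c5.png

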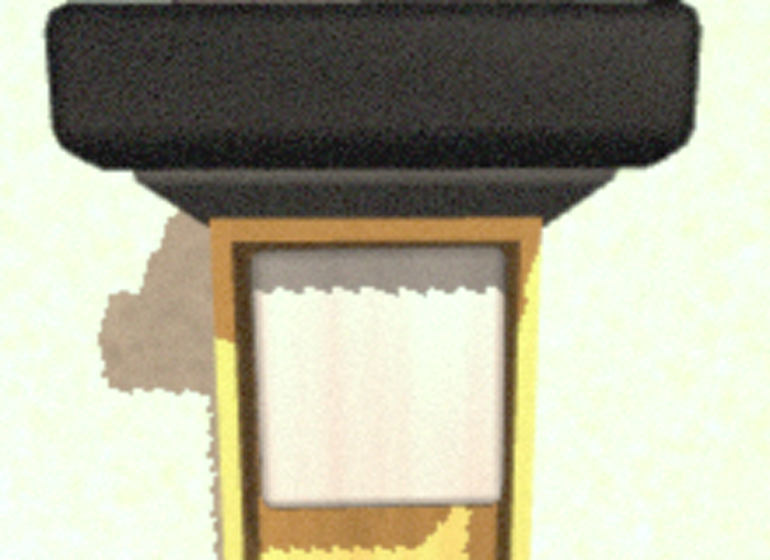

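```bash
python3 -m inch '[{"slide":[0,-0.003,0.02],"rotation":[0,0,0]},{"slide":[0,-0.003,0.05],"rotation":[0,0,0]},{"slide":[0,-0.003,0.08],"rotation":[0,0,0]},{"slide":[0,-0.003,0.09],"rotation":[0,0,0]},{"slide":[0,-0.003,0.095],"rotation":[0,0,0]}]'
python3 -m inch '[{"slide":[0,0,0],"rotation":[0,0,0]},{"slide":[0,0,0],"rotation":[0,0,0]}]'
python3 - <<'E'
from h import *
s=ctrl.snapshot("scene");cv2.imwrite("pics/s4.png",cv2.resize(s["pixels"][120:290,240:420,::-1],None,fx=3.3,fy=3.3,interpolation=cv2.INTER_CUBIC))
th=np.radians(18.3);print(((ctrl.get_state()["tool_pos"][:2]*1000-[583,76.3])@np.array([[np.cos(th),-np.sin(th)],[np.sin(th),np.cos(th)]])))
E
```

```text
t: 6.2
tool_pos: [0.5836, 0.0758, 0.1444]
eef_rot: [-180.0, 0.1, 18.3]
contact_force: [0.0, 0.2, -1.7]
grip_width: 0.686
t: 6.4
tool_pos: [0.5848, 0.0765, 0.1466]
eef_rot: [180.0, -0.1, 18.4]
contact_force: [0.5, -0.4, -1.8]
grip_width: 0.686
[ 1.77420692 -0.33303436]
```

View pics/s4.png

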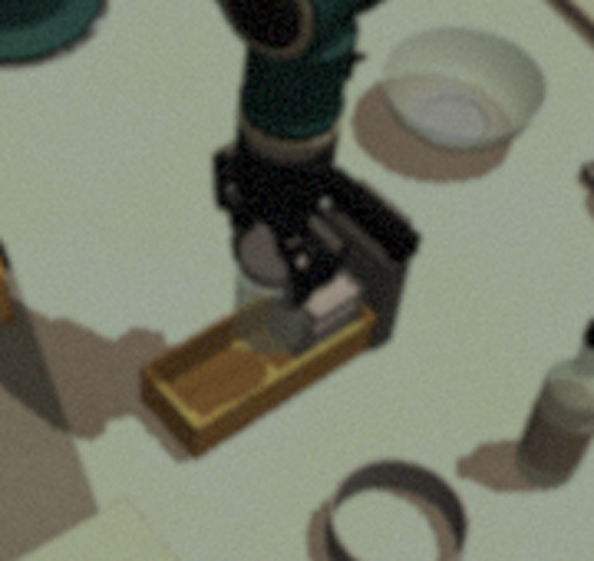

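```bash
python3 -m inch '[{"slide":[-0.001,0.001,0.02],"rotation":[0,0,0]},{"slide":[-0.001,0.001,0.04],"rotation":[0,0,0]},{"slide":[-0.001,0.001,0.052],"rotation":[0,0,0]},{"slide":[-0.001,0.001,0.058],"rotation":[0,0,0]},{"slide":[-0.001,0.001,0.06],"rotation":[0,0,0]}]'
python3 -m inch '[{"slide":[0,0,0],"rotation":[0,0,0]},{"slide":[0,0,0],"rotation":[0,0,0]}]'
```

```text
t: 6.95
tool_pos: [0.5834, 0.0752, 0.0853]
eef_rot: [-180.0, -0.0, 18.4]
contact_force: [0.4, -0.3, -2.3]
grip_width: 0.691
t: 7.15
tool_pos: [0.5838, 0.0752, 0.086]
eef_rot: [180.0, -0.1, 18.4]
contact_force: [-0.2, -0.7, -2.1]
grip_width: 0.687
```

```bash
python3 -m inch '[{"slide":[0,0,0.001],"rotation":[0,0,0]},{"slide":[0,0,0.002],"rotation":[0,0,0]},{"slide":[0,0,0.0025],"rotation":[0,0,0]},{"slide":[0,0,0.0025],"rotation":[0,0,0]}]'
python3 -m inch '[{"slide":[0,0,0.001],"rotation":[0,0,0]},{"slide":[0,0,0.001],"rotation":[0,0,0]}]'
```

```text
t: 7.55
tool_pos: [0.5833, 0.0751, 0.083]
eef_rot: [180.0, -0.0, 18.4]
contact_force: [-0.2, 0.3, -0.6]
grip_width: 0.687
t: 7.75
tool_pos: [0.5834, 0.0751, 0.0828]
eef_rot: [180.0, -0.0, 18.4]
contact_force: [-2.4, -1.4, 6.7]
grip_width: 0.684
```

Contact is made (+6.7 N), so I release.

```bash
python3 -m inch '[{"slide":[0,0,0],"rotation":[0,0,0]},{"slide":[0,0,0],"rotation":[0,0,0]},{"slide":[0,0,0],"rotation":[0,0,0]},{"slide":[0,0,0],"rotation":[0,0,0]}]' 0
python3 -m inch '[{"slide":[0,0,-0.02],"rotation":[0,0,0]},{"slide":[0,0,-0.06],"rotation":[0,0,0]},{"slide":[0,0,-0.1],"rotation":[0,0,0]},{"slide":[0,0,-0.14],"rotation":[0,0,0]},{"slide":[0,0,-0.16],"rotation":[0,0,0]}]'
python3 - <<'E'
from h import *
s=ctrl.snapshot("wrist");cv2.imwrite("pics/w5.png",s["pixels"][:,:,::-1])
print(ctrl.get_state()["joints"])
go(.554,-.3685,.245,-17)
E
```

```text
t: 8.15
tool_pos: [0.5832, 0.075, 0.0817]
eef_rot: [-180.0, 0.0, 18.4]
contact_force: [-0.0, -0.7, -0.3]
grip_width: 1.002
t: 8.65
tool_pos: [0.5845, 0.0756, 0.2455]
eef_rot: [179.9, -0.3, 18.4]
contact_force: [0.4, 0.5, 1.0]
grip_width: 0.998
[ 15.47898073  25.1803767  -34.05654219  99.12486563  16.06443988
  60.09584717  -5.64604989]
slide [-0.1702  0.4118  0.0021] rot [-0.01 -0.1   7.08]
```

View pics/w5.png

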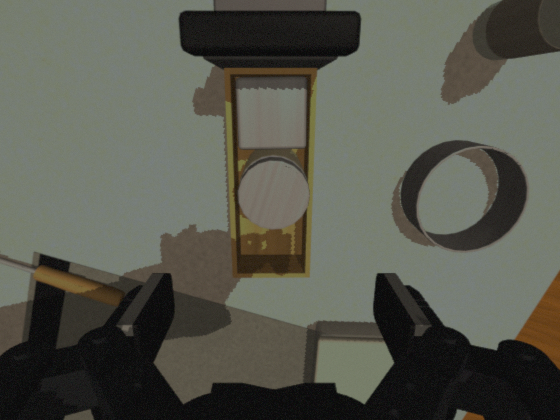

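```bash
python3 - <<'E'
from h import *
s=ctrl.snapshot("wrist")
th=np.radians(18.3);ex=np.array([np.cos(th),np.sin(th)]);ey=np.array([-ex[1],ex[0]]);O=np.array([583,76.3])
L=lambda u,v,z:np.round((lambda w:((w-O)@ex,(w-O)@ey))(onz(s,u,v,z)[:2]*1000),1)
print("jar",L(273.5,192,.105),"tin edge",L(273,148,.085),"caddy -y corners",L(233,277,.05),L(310,277,.05),"+y",L(225.5,69,.05),L(317.5,69,.05),"bar",L(180,12,.153),L(360,12,.153))
E
python3 -m inch '[{"slide":[-0.01,0.025,0],"rotation":[0,0,0.6]},{"slide":[-0.028,0.068,0],"rotation":[0,0,1.5]},{"slide":[-0.046,0.112,0],"rotation":[0,0,2.4]},{"slide":[-0.064,0.155,0],"rotation":[0,0,3.2]},{"slide":[-0.082,0.198,0],"rotation":[0,0,4]}]'
python3 -c "
from h import *
go(.554,-.3685,.245,-17)"
```

```text
jar [4.2 5.2] tin edge [ 3.9 37.2] caddy -y corners [ -37.3 -101.2] [  42.8 -101.5] +y [-36.7  99.7] [42.5 99.9] bar [-48.4 122.3] [ 52.  122.5]
t: 9.25
tool_pos: [0.5667, -0.1405, 0.2404]
eef_rot: [-180.0, 0.1, -1.8]
contact_force: [1.0, 0.5, 0.1]
grip_width: 0.997
slide [-0.0056  0.2283 -0.0047] rot [0.   0.02 3.04]
```

```bash
python3 -m inch '[{"slide":[-0.001,0.045,0],"rotation":[0,0,0.7]},{"slide":[-0.002,0.09,0],"rotation":[0,0,1.4]},{"slide":[-0.004,0.135,0],"rotation":[0,0,2.1]},{"slide":[-0.005,0.18,-0.002],"rotation":[0,0,2.8]},{"slide":[-0.006,0.215,-0.004],"rotation":[0,0,3.0]}]'
python3 -m inch '[{"slide":[0,0.008,0],"rotation":[0,0,0]},{"slide":[0,0.008,0],"rotation":[0,0,0]},{"slide":[0,0.008,0],"rotation":[0,0,0]}]'
python3 - <<'E'
from h import *
s=ctrl.snapshot("wrist");cv2.imwrite("pics/w6.png",s["pixels"][:,:,::-1])
print(ctrl.get_state()["tool_pos"],ctrl.get_state()["eef_rot"])
g=cv2.cvtColor(cv2.GaussianBlur(s["pixels"],(3,3),0),cv2.COLOR_RGB2HSV)
m=cv2.inRange(g,(12,80,60),(40,255,255))
for c in blobs(m,(150,100,420,420),300)[:2]:
    M=cv2.minAreaRect(toz(s,c,.1)*1000);print(M,cv2.boundingRect(c))
go(.554,-.3685,.245,-17)
E
```

```text
t: 9.75
tool_pos: [0.554, -0.3566, 0.2438]
eef_rot: [180.0, 0.2, -16.9]
contact_force: [0.8, 0.1, 0.2]
grip_width: 0.998
t: 10.05
tool_pos: [0.5536, -0.3591, 0.2447]
eef_rot: [-179.9, 0.1, -16.5]
contact_force: [-0.3, 0.7, -0.3]
grip_width: 1.001
[ 0.55395686 -0.35856771  0.24511336] [-1.79911233e+02  6.34928460e-02 -1.64487877e+01]
((558.3563842773438, -368.3412780761719), (56.31218719482422, 55.66299057006836), 73.49209594726562) (248, 175, 70, 67)
slide [0.0029 0.0095 0.0001] rot [-0.02  0.01  0.11]
```

View pics/w6.png

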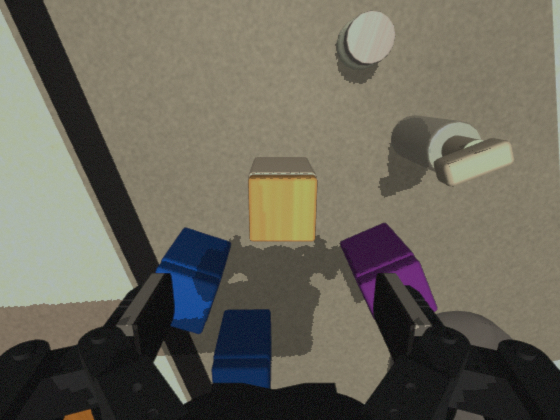

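```bash
python3 - <<'E'
from h import *
s=ctrl.snapshot("wrist");st=ctrl.get_state()
Q=R.from_euler("xyz",[180,0,-16.5],degrees=True)
for u,v,z in [(230,242,.1),(185,228,.1),(168,275,.1),(202,290,.1),(196,332,.005),(202,290,.0),(230,242,0),(341,240,.1),(386,224,.1),(415,262,.1),(375,282,.1),(375,310,0),(240,310,.1),(271,310,.1)]:
    print(u,v,z,(Q.inv().apply(onz(s,u,v,z)-np.array([.5575,-.3683,0]))*1000).round(0))
go(.5575,-.3683,.245,-16.5)
E
```

```text
230 242 0.1 [ -42.   29. -100.]
185 228 0.1 [ -79.   16. -100.]
168 275 0.1 [ -97.   60. -100.]
202 290 0.1 [ -69.   74. -100.]
196 332 0.005 [-102.  191.   -5.]
202 290 0.0 [-92. 135.   0.]
230 242 0 [-56.  72.   0.]
341 240 0.1 [  51.   27. -100.]
386 224 0.1 [  87.   12. -100.]
415 262 0.1 [ 115.   47. -100.]
375 282 0.1 [  83.   66. -100.]
375 310 0 [119. 162.   0.]
240 310 0.1 [ -36.   95. -100.]
271 310 0.1 [  -8.   95. -100.]
slide [0.006  0.0083 0.0004] rot [-0.01  0.01  0.01]
```

```bash
python3 -m inch '[{"slide":[0.004,0.005,0.03],"rotation":[0,0,0]},{"slide":[0.006,0.008,0.07],"rotation":[0,0,0]},{"slide":[0.006,0.008,0.095],"rotation":[0,0,0]},{"slide":[0.006,0.008,0.1],"rotation":[0,0,0]},{"slide":[0.006,0.008,0.1],"rotation":[0,0,0]}]'
python3 -c "
from h import *
go(.5575,-.3683,.0785,-16.5)"
```

```text
t: 10.65
tool_pos: [0.5572, -0.3691, 0.1455]
eef_rot: [-179.9, 0.1, -16.5]
contact_force: [0.3, -0.6, 0.1]
grip_width: 1.001
slide [ 0.0001 -0.0007  0.067 ] rot [-0.01  0.01 -0.  ]
```

```bash
python3 -m inch '[{"slide":[0,-0.001,0.03],"rotation":[0,0,0]},{"slide":[0,-0.001,0.055],"rotation":[0,0,0]},{"slide":[0,-0.001,0.066],"rotation":[0,0,0]},{"slide":[0,-0.001,0.067],"rotation":[0,0,0]},{"slide":[0,-0.001,0.067],"rotation":[0,0,0]}]'
python3 -m inch '[{"slide":[0,0,0],"rotation":[0,0,0]},{"slide":[0,0,0],"rotation":[0,0,0]},{"slide":[0,0,0],"rotation":[0,0,0]},{"slide":[0,0,0],"rotation":[0,0,0]},{"slide":[0,0,0],"rotation":[0,0,0]}]' 255 40
python3 -m inch '[{"slide":[0,0,-0.001],"rotation":[0,0,0]},{"slide":[0,0,-0.001],"rotation":[0,0,0]},{"slide":[0,0,-0.001],"rotation":[0,0,0]}]'
python3 -m inch '[{"slide":[0,0,-0.015],"rotation":[0,0,0]},{"slide":[0,0,-0.04],"rotation":[0,0,0]},{"slide":[0,0,-0.08],"rotation":[0,0,0]},{"slide":[0,0,-0.12],"rotation":[0,0,0]},{"slide":[0,0,-0.15],"rotation":[0,0,0]}]'
python3 -m inch '[{"slide":[0,0,-0.015],"rotation":[0,0,0]},{"slide":[0,0,-0.015],"rotation":[0,0,0]},{"slide":[0,0,-0.015],"rotation":[0,0,0]}]'
python3 - <<'E'
from h import *
s=ctrl.snapshot("wrist");cv2.imwrite("pics/w7.png",s["pixels"][:,:,::-1])
st=ctrl.get_state();p=st["tool_pos"];print(p,st["eef_rot"])
th=np.radians(18.3);ex=np.array([np.cos(th),np.sin(th)]);ey=np.array([-ex[1],ex[0]]);O=np.array([583.5,76.3])
t=(O-61*ey)/1000
go(t[0],t[1],.245,18.3)
E
```

```text
t: 11.15
tool_pos: [0.5582, -0.3698, 0.0804]
eef_rot: [180.0, -0.1, -16.6]
contact_force: [-0.3, 0.3, 1.8]
grip_width: 0.997
t: 11.65
tool_pos: [0.5578, -0.37, 0.0805]
eef_rot: [180.0, -0.1, -16.6]
contact_force: [-2.2, 1.1, 6.4]
grip_width: 0.67
t: 11.95
tool_pos: [0.5575, -0.3698, 0.0805]
eef_rot: [180.0, -0.1, -16.6]
contact_force: [-0.0, 1.0, 4.9]
grip_width: 0.665
t: 12.45
tool_pos: [0.5574, -0.3695, 0.2327]
eef_rot: [180.0, -0.1, -16.6]
contact_force: [0.7, -0.8, -1.8]
grip_width: 0.667
t: 12.75
tool_pos: [0.5563, -0.3692, 0.2432]
eef_rot: [-180.0, 0.1, -16.6]
contact_force: [-0.3, -0.6, -3.5]
grip_width: 0.667
[ 0.55597535 -0.36901912  0.2424179 ] [-179.94641845    0.22135006  -16.62375104]
slide [-0.0661 -0.3846 -0.002 ] rot [-0.02  0.04 -6.98]
```

View pics/w7.png

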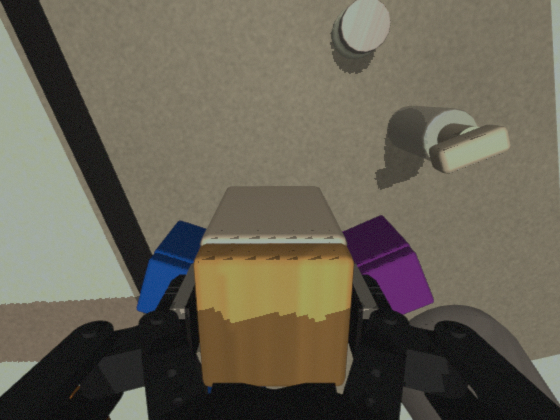

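```bash
python3 - <<'E'
from h import *
s=ctrl.snapshot("wrist");st=ctrl.get_state();p=st["tool_pos"]
Q=R.from_euler("xyz",st["eef_rot"],degrees=True)
f=lambda u,v:(Q.inv().apply(onz(s,u,v,p[2]+.0195)-p)*1000).round(1)
print(f(273,260),f(273,385),f(197,260),f(352,260),f(202,385),f(346,385))
E
```

```text
[  0.2 -27.7 -19.5] [  0.1  24.4 -19.5] [-25.  -27.6 -19.4] [ 26.4 -27.7 -19.6] [-26.7  24.5 -19.4] [ 27.7  24.3 -19.6]
```

```bash
python3 -m inch '[{"slide":[-0.003,-0.02,0],"rotation":[0,0,-0.4]},{"slide":[-0.01,-0.06,0],"rotation":[0,0,-1.2]},{"slide":[-0.018,-0.103,0],"rotation":[0,0,-2.1]},{"slide":[-0.025,-0.147,0],"rotation":[0,0,-3]},{"slide":[-0.033,-0.19,0],"rotation":[0,0,-3.9]}]'
python3 - <<'E'
from h import *
th=np.radians(18.3);ex=np.array([np.cos(th),np.sin(th)]);ey=np.array([-ex[1],ex[0]]);O=np.array([583.5,76.3])
t=(O-62*ey)/1000
go(t[0],t[1],.245,18.3)
E
```

```text
t: 13.35
tool_pos: [0.5794, -0.1748, 0.2436]
eef_rot: [-179.9, 0.1, 3.2]
contact_force: [0.0, -0.2, -2.1]
grip_width: 0.666
slide [ 0.0342 -0.1907 -0.0012] rot [-0.02  0.02 -3.03]
```

```bash
python3 -m inch '[{"slide":[0.007,-0.04,0],"rotation":[0,0,-0.7]},{"slide":[0.014,-0.08,0],"rotation":[0,0,-1.4]},{"slide":[0.022,-0.12,0],"rotation":[0,0,-2.1]},{"slide":[0.029,-0.16,0],"rotation":[0,0,-2.7]},{"slide":[0.033,-0.182,0],"rotation":[0,0,-3]}]'
python3 -m inch '[{"slide":[0,0,0],"rotation":[0,0,0]},{"slide":[0,0,0],"rotation":[0,0,0]},{"slide":[0,0,0],"rotation":[0,0,0]}]'
python3 - <<'E'
from h import *
s=ctrl.snapshot("wrist");cv2.imwrite("pics/w8.png",s["pixels"][:,:,::-1])
print(ctrl.get_state()["eef_rot"])
th=np.radians(18.3);ex=np.array([np.cos(th),np.sin(th)]);ey=np.array([-ex[1],ex[0]]);O=np.array([583.5,76.3])
t=(O-62*ey)/1000
go(t[0],t[1],.245,18.3)
L=lambda u,v,z:np.round((lambda w:((w-O)@ex,(w-O)@ey))(onz(s,u,v,z)[:2]*1000),1)
import json
a=s["pixels"][0:190,165:385,::-1]
cv2.imwrite("pics/c8.png",cv2.convertScaleAbs(cv2.resize(a,None,fx=3.2,fy=3.2,interpolation=cv2.INTER_CUBIC),alpha=1.8))
E
```

```text
t: 13.85
tool_pos: [0.6027, 0.0113, 0.2438]
eef_rot: [-179.8, 0.1, 18.3]
contact_force: [0.4, -0.3, -2.7]
grip_width: 0.669
t: 14.15
tool_pos: [0.6033, 0.0042, 0.2439]
eef_rot: [180.0, 0.1, 17.8]
contact_force: [-0.6, -0.1, -2.3]
grip_width: 0.663
[1.79981138e+02 7.87060758e-02 1.77648808e+01]
slide [ 0.0037 -0.013  -0.0009] rot [ 0.    0.02 -0.11]
```

View pics/c8.png

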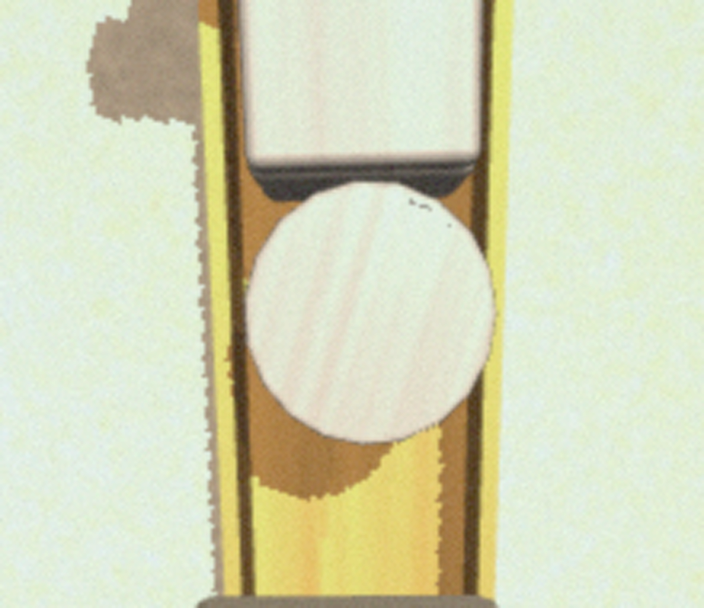

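```bash
python3 - <<'E'
from h import *
s=ctrl.snapshot("wrist")
th=np.radians(18.3);ex=np.array([np.cos(th),np.sin(th)]);ey=np.array([-ex[1],ex[0]]);O=np.array([583.5,76.3])
L=lambda cx,cy,z:np.round((lambda w:((w-O)@ex,(w-O)@ey))(onz(s,165+cx/3.2-.35,cy/3.2-.35,z)[:2]*1000),1)
print("jar",L(371,312,.105),L(371,181,.105),L(371,443,.105),"wall",L(218,560,.05),L(495,560,.05),L(196,20,.05),L(513,20,.05))
t=(O-62*ey)/1000
go(t[0],t[1],.215,18.2)
E
```

```text
jar [2.5 3.4] [ 2.6 30.6] [  2.4 -25.7] wall [-41.3 -65.1] [ 39.5 -65.9] [-40.5  74. ] [39.7 73.2]
slide [ 0.0037 -0.0131  0.0293] rot [ 0.    0.01 -0.09]
```

```bash
python3 -m inch '[{"slide":[0.002,-0.006,0.01],"rotation":[0,0,0]},{"slide":[0.003,-0.013,0.03],"rotation":[0,0,-0.1]},{"slide":[0.003,-0.013,0.06],"rotation":[0,0,-0.1]},{"slide":[0.003,-0.013,0.08],"rotation":[0,0,-0.1]},{"slide":[0.003,-0.013,0.085],"rotation":[0,0,-0.1]}]'
python3 -m inch '[{"slide":[0,0,0],"rotation":[0,0,0]},{"slide":[0,0,0],"rotation":[0,0,0]},{"slide":[0,0,0],"rotation":[0,0,0]}]'
python3 - <<'E'
from h import *
print(ctrl.get_state()["eef_rot"])
th=np.radians(18.2);ex=np.array([np.cos(th),np.sin(th)]);ey=np.array([-ex[1],ex[0]]);O=np.array([583,76.3])
t=(O-62*ey)/1000
go(t[0],t[1],.0865,18.2)
E
```

```text
t: 14.75
tool_pos: [0.6006, 0.0183, 0.1566]
eef_rot: [-179.9, 0.3, 18.4]
contact_force: [-0.5, 0.1, -1.7]
grip_width: 0.67
t: 15.05
tool_pos: [0.6034, 0.0188, 0.1611]
eef_rot: [180.0, -0.1, 18.4]
contact_force: [-0.2, 0.4, -2.1]
grip_width: 0.673
[ 1.79958436e+02 -1.28012226e-01  1.83644273e+01]
slide [-0.0016  0.0009  0.0746] rot [ 0.01 -0.03  0.03]
```

```bash
python3 -m inch '[{"slide":[-0.0015,0.001,0.02],"rotation":[0,0,0]},{"slide":[-0.0015,0.001,0.04],"rotation":[0,0,0]},{"slide":[-0.0015,0.001,0.058],"rotation":[0,0,0]},{"slide":[-0.0015,0.001,0.068],"rotation":[0,0,0]},{"slide":[-0.0015,0.001,0.072],"rotation":[0,0,0]}]'
python3 -m inch '[{"slide":[0,0,0],"rotation":[0,0,0]},{"slide":[0,0,0],"rotation":[0,0,0]}]'
```

```text
t: 15.55
tool_pos: [0.6015, 0.0172, 0.0875]
eef_rot: [-180.0, 0.0, 18.4]
contact_force: [-0.4, 0.6, -2.8]
grip_width: 0.667
t: 15.75
tool_pos: [0.6022, 0.0174, 0.0887]
eef_rot: [180.0, -0.1, 18.4]
contact_force: [0.1, -0.3, -2.4]
grip_width: 0.668
```

```bash
python3 -m inch '[{"slide":[0,0,0.001],"rotation":[0,0,0]},{"slide":[0,0,0.002],"rotation":[0,0,0]},{"slide":[0,0,0.003],"rotation":[0,0,0]},{"slide":[0,0,0.003],"rotation":[0,0,0]}]'
python3 -m inch '[{"slide":[0,0,0.001],"rotation":[0,0,0]},{"slide":[0,0,0.001],"rotation":[0,0,0]}]'
```

```text
t: 16.15
tool_pos: [0.6018, 0.0172, 0.0855]
eef_rot: [180.0, -0.0, 18.4]
contact_force: [-2.1, 0.2, 3.3]
grip_width: 0.672
t: 16.35
tool_pos: [0.6018, 0.0172, 0.0854]
eef_rot: [179.9, -0.0, 18.4]
contact_force: [-4.7, -0.6, 10.8]
grip_width: 0.665
```

```bash
python3 -m inch '[{"slide":[0,0,0],"rotation":[0,0,0]},{"slide":[0,0,0],"rotation":[0,0,0]},{"slide":[0,0,0],"rotation":[0,0,0]},{"slide":[0,0,0],"rotation":[0,0,0]}]' 0
python3 -m inch '[{"slide":[0,0,-0.02],"rotation":[0,0,0]},{"slide":[0,0,-0.06],"rotation":[0,0,0]},{"slide":[0,0,-0.1],"rotation":[0,0,0]},{"slide":[0,0,-0.14],"rotation":[0,0,0]},{"slide":[0,0,-0.16],"rotation":[0,0,0]}]'
python3 -m inch '[{"slide":[0,0,-0.01],"rotation":[0,0,0]},{"slide":[0,0,-0.01],"rotation":[0,0,0]},{"slide":[0,0,-0.01],"rotation":[0,0,0]}]'
python3 - <<'E'
from h import *
s=ctrl.snapshot("wrist");cv2.imwrite("pics/w9.png",s["pixels"][:,:,::-1])
t=ctrl.snapshot("top");cv2.imwrite("pics/t9.png",cv2.resize(t["pixels"][150:250,180:320,::-1],None,fx=5,fy=5,interpolation=cv2.INTER_CUBIC))
print(ctrl.get_state()["joints"])
E
```

```text
t: 16.75
tool_pos: [0.6015, 0.0173, 0.0836]
eef_rot: [-180.0, 0.0, 18.4]
contact_force: [-0.3, -0.3, 0.1]
grip_width: 0.998
t: 17.25
tool_pos: [0.6028, 0.0178, 0.2475]
eef_rot: [179.9, -0.3, 18.4]
contact_force: [0.9, -0.4, 0.0]
grip_width: 0.999
t: 17.55
tool_pos: [0.6008, 0.017, 0.2523]
eef_rot: [-180.0, 0.1, 18.4]
contact_force: [0.0, -0.3, -0.8]
grip_width: 1.0
[ 20.09010116  26.07366155 -32.99028968  96.99545599  15.71967308
  61.79094047   0.59860853]
```

View pics/w9.png

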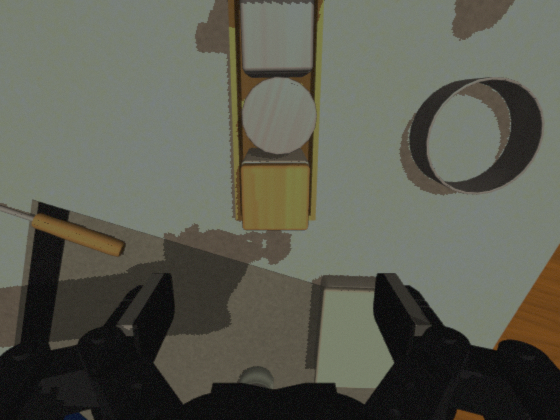

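View pics/t9.png

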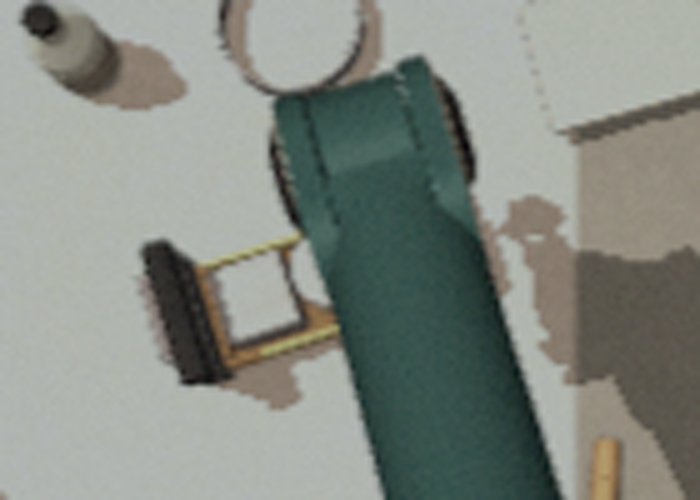

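```bash
python3 -c "
from h import *
go(.5475,.1835,.26,108.3)"
python3 -m inch '[{"slide":[0,-0.02,-0.005],"rotation":[0,0,-1.7]},{"slide":[0,-0.04,-0.01],"rotation":[0,0,-3.4]},{"slide":[0,-0.06,-0.01],"rotation":[0,0,-5.1]},{"slide":[0,-0.08,-0.01],"rotation":[0,0,-6.8]},{"slide":[0,-0.1,-0.01],"rotation":[0,0,-8.5]}]'
python3 -c "
from h import *
go(.5475,.1835,.26,108.3);print(ctrl.get_state()['joints'])"
```

```text
slide [ 0.002  -0.1747 -0.008 ] rot [ -0.04   0.02 -17.98]
t: 18.15
tool_pos: [0.5691, 0.1127, 0.2624]
eef_rot: [-179.9, 0.1, 61.2]
contact_force: [-0.3, 0.4, -0.4]
grip_width: 0.996
slide [ 0.0516 -0.053   0.0024] rot [-0.03  0.   -9.41]
[ 19.05773891  26.2139828  -44.07746657  98.8252544   20.07200255
  63.29034087  29.94213553]
```

```bash
python3 -m inch '[{"slide":[0.01,-0.011,0],"rotation":[0,0,-1.7]},{"slide":[0.02,-0.022,0],"rotation":[0,0,-3.4]},{"slide":[0.032,-0.033,0],"rotation":[0,0,-5.1]},{"slide":[0.042,-0.044,0],"rotation":[0,0,-6.8]},{"slide":[0.051,-0.053,0],"rotation":[0,0,-8.5]}]'
python3 -m inch '[{"slide":[0,0,0],"rotation":[0,0,-0.7]},{"slide":[0,0,0],"rotation":[0,0,-0.7]},{"slide":[0,0,0],"rotation":[0,0,-0.7]},{"slide":[0,0,0],"rotation":[0,0,-0.7]}]'
python3 - <<'E'
from h import *
s=ctrl.snapshot("wrist");cv2.imwrite("pics/w10.png",cv2.convertScaleAbs(s["pixels"][:,:,::-1],alpha=1.8))
print(ctrl.get_state()["joints"])
go(.5475,.1835,.26,108.3)
E
```

```text
t: 18.65
tool_pos: [0.5476, 0.1832, 0.2625]
eef_rot: [-179.9, -0.0, 103.8]
contact_force: [-0.7, 0.3, 0.5]
grip_width: 0.999
t: 19.05
tool_pos: [0.5485, 0.182, 0.2632]
eef_rot: [-179.9, 0.0, 106.8]
contact_force: [0.2, -0.4, -0.3]
grip_width: 1.0
[ 18.8894967   29.83134203 -54.77725154  98.74811965  26.53123359
  65.48093367  63.09734863]
slide [ 0.0017 -0.0006  0.0034] rot [-0.01  0.   -0.3 ]
```

View pics/w10.png

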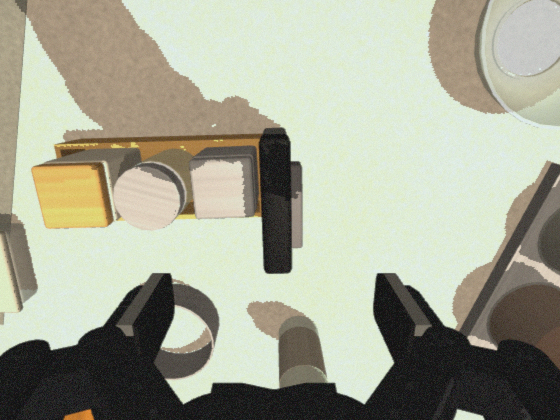

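```bash
python3 - <<'E'
from h import *
s=ctrl.snapshot("wrist")
cv2.imwrite("pics/c10.png",cv2.convertScaleAbs(cv2.resize(s["pixels"][120:285,240:320,::-1],None,fx=3.5,fy=3.5,interpolation=cv2.INTER_CUBIC),alpha=3))
th=np.radians(18.3);ex=np.array([np.cos(th),np.sin(th)]);ey=np.array([-ex[1],ex[0]]);O=np.array([583,76.3])
L=lambda u,v,z:np.round((lambda w:((w-O)@ex,(w-O)@ey))(onz(s,u,v,z)[:2]*1000),1)
for q in [(262,138),(290,138),(264,272),(291,272),(262,200),(291,200)]: print(q,L(*q,.153))
print("btn",L(302,162,.149),L(302,247,.149))
t=ctrl.snapshot("top")
print("oil",L(0,0,0)*0,onz(t,193,160,.1),onz(t,187,153,.19))
E
```

```text
(262, 138) [-51.6 105.2]
(290, 138) [-51.1 123.8]
(264, 272) [ 47.9 103. ]
(291, 272) [ 48.4 123.4]
(262, 200) [ -8.6 103.6]
(291, 200) [ -8.1 124. ]
btn [-34.1 132.1] [ 29.9 132. ]
oil [-0. -0.] [0.73798252 0.27394024 0.1       ] [0.74562944 0.27635289 0.19      ]
```

View pics/c10.png

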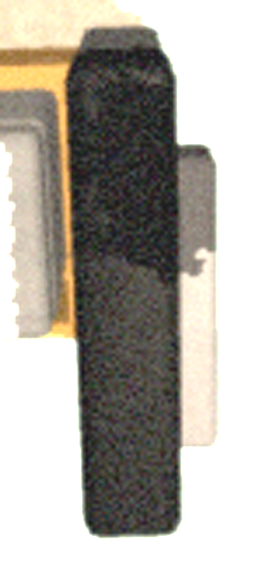

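```bash
python3 - <<'E'
from h import *
print(ctrl.get_state()["eef_rot"])
th=np.radians(18.3);ex=np.array([np.cos(th),np.sin(th)]);ey=np.array([-ex[1],ex[0]]);O=np.array([583,76.3])
t=(O+114*ey-1.5*ex)/1000
go(t[0],t[1],.21,108.3)
E
python3 -m inch '[{"slide":[0.001,0,0.02],"rotation":[0,0,-0.3]},{"slide":[0.002,0,0.04],"rotation":[0,0,-0.3]},{"slide":[0.002,0,0.053],"rotation":[0,0,-0.3]},{"slide":[0.002,0,0.053],"rotation":[0,0,-0.3]},{"slide":[0.002,0,0.053],"rotation":[0,0,-0.3]}]' 0
python3 - <<'E'
from h import *
print(ctrl.get_state()["eef_rot"])
th=np.radians(18.3);ex=np.array([np.cos(th),np.sin(th)]);ey=np.array([-ex[1],ex[0]]);O=np.array([583,76.3])
t=(O+114*ey-1.5*ex)/1000
go(t[0],t[1],.142,108.3)
s=ctrl.snapshot("wrist");cv2.imwrite("pics/w11.png",cv2.convertScaleAbs(s["pixels"][:,:,::-1],alpha=1.8))
E
```

```text
[-1.79992308e+02  1.13228924e-02  1.06821238e+02]
slide [ 0.0026 -0.0021  0.0537] rot [-0.   0.  -0.3]
t: 19.7
tool_pos: [0.5481, 0.1846, 0.2111]
eef_rot: [180.0, -0.0, 108.4]
contact_force: [0.0, 0.2, 0.1]
grip_width: 0.998
[ 1.79980475e+02 -1.03537912e-02  1.08372712e+02]
slide [ 0.0002 -0.0024  0.0691] rot [ 0.   -0.    0.01]
```

View pics/w11.png

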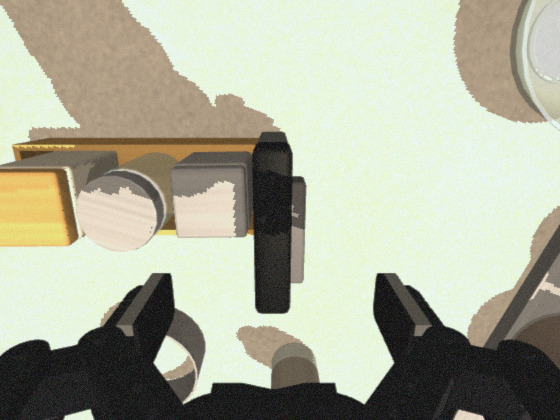

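```bash
python3 -m inch '[{"slide":[0,-0.002,0.02],"rotation":[0,0,0]},{"slide":[0,-0.002,0.042],"rotation":[0,0,0]},{"slide":[0,-0.002,0.06],"rotation":[0,0,0]},{"slide":[0,-0.002,0.068],"rotation":[0,0,0]},{"slide":[0,-0.002,0.068],"rotation":[0,0,0]}]' 0
python3 -m inch '[{"slide":[0,0,0],"rotation":[0,0,0]},{"slide":[0,0,0],"rotation":[0,0,0]}]'
python3 - <<'E'
from h import *
th=np.radians(18.3);ex=np.array([np.cos(th),np.sin(th)]);ey=np.array([-ex[1],ex[0]]);O=np.array([583,76.3])
t=(O+114*ey-1.5*ex)/1000
go(t[0],t[1],.142,108.3)
s=ctrl.snapshot("wrist");cv2.imwrite("pics/w12.png",cv2.convertScaleAbs(s["pixels"][:,:,::-1],alpha=1.8))
E
```

```text
t: 20.25
tool_pos: [0.5457, 0.1837, 0.1421]
eef_rot: [-179.9, -0.0, 108.4]
contact_force: [-0.7, 1.3, 0.4]
grip_width: 1.0
t: 20.45
tool_pos: [0.5466, 0.1842, 0.1437]
eef_rot: [179.9, -0.0, 108.4]
contact_force: [0.0, 0.8, -0.5]
grip_width: 0.999
slide [ 0.0001 -0.0008  0.0017] rot [ 0.02 -0.    0.02]
```

View pics/w12.png

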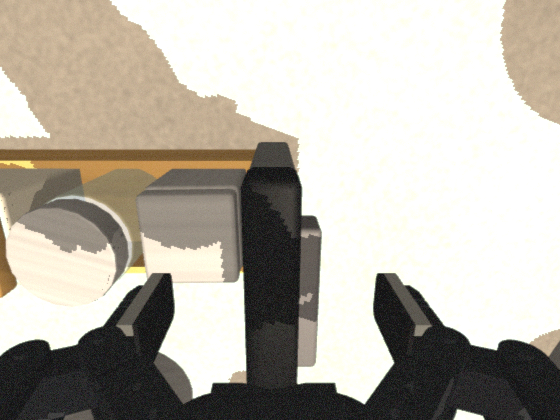

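```bash
python3 -m inch '[{"slide":[0,-0.0005,0.002],"rotation":[0,0,0]},{"slide":[0,-0.0005,0.002],"rotation":[0,0,0]},{"slide":[0,-0.0005,0.002],"rotation":[0,0,0]},{"slide":[0,-0.0005,0.002],"rotation":[0,0,0]},{"slide":[0,-0.0005,0.002],"rotation":[0,0,0]}]' 255 60
python3 -m inch '[{"slide":[0,0,0],"rotation":[0,0,0]},{"slide":[0,0,0],"rotation":[0,0,0]},{"slide":[0,0,0],"rotation":[0,0,0]},{"slide":[0,0,0],"rotation":[0,0,0]},{"slide":[0,0,0],"rotation":[0,0,0]}]'
```

```text
t: 21.0
tool_pos: [0.5459, 0.1831, 0.1415]
eef_rot: [180.0, 0.1, 108.4]
contact_force: [-0.8, -2.2, 6.2]
grip_width: 0.251
t: 21.5
tool_pos: [0.5459, 0.1832, 0.1415]
eef_rot: [180.0, 0.1, 108.4]
contact_force: [-1.1, -2.7, 6.2]
grip_width: 0.247
```

Width 0.247 × 85 ≈ 21–23 mm, so the button is squeezed. I pull up gently.

```bash
python3 -m inch '[{"slide":[0,0,-0.003],"rotation":[0,0,0]},{"slide":[0,0,-0.007],"rotation":[0,0,0]},{"slide":[0,0,-0.012],"rotation":[0,0,0]},{"slide":[0,0,-0.016],"rotation":[0,0,0]},{"slide":[0,0,-0.02],"rotation":[0,0,0]}]'
```

```text
t: 22.0
tool_pos: [0.5459, 0.1831, 0.1609]
eef_rot: [180.0, 0.0, 108.4]
contact_force: [4.6, -0.8, -7.5]
grip_width: 0.245
```

```bash
python3 -m inch '[{"slide":[0,0,0],"rotation":[0,0,0]},{"slide":[0,0,0],"rotation":[0,0,0]}]'
python3 - <<'E'
from h import *
s=ctrl.snapshot("scene");cv2.imwrite("pics/s13.png",cv2.resize(s["pixels"][120:290,240:420,::-1],None,fx=3.3,fy=3.3,interpolation=cv2.INTER_CUBIC))
E
```

```text
t: 22.2
tool_pos: [0.5459, 0.1831, 0.1609]
eef_rot: [180.0, 0.0, 108.3]
contact_force: [3.6, -2.2, -4.6]
grip_width: 0.247
```

View pics/s13.png

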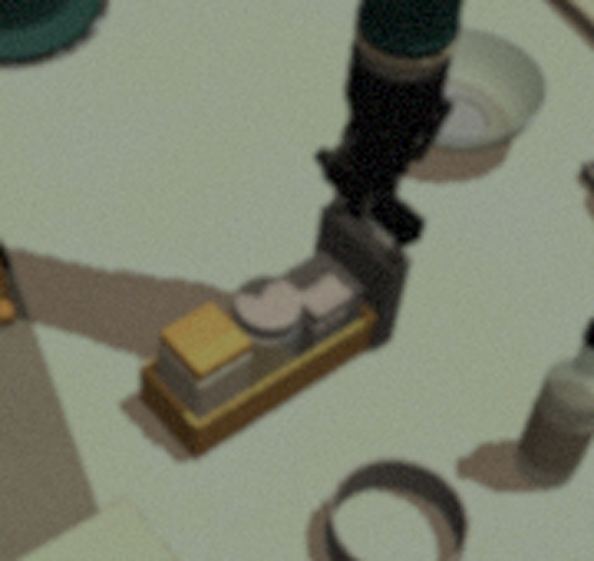

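The handle is rising, with about 5 N of load. In the crop all three items stand in the row: canister (205,345), jar (268,305), tin (325,295).

```bash
python3 -m inch '[{"slide":[0,0,-0.008],"rotation":[0,0,0]},{"slide":[0,0,-0.018],"rotation":[0,0,0]},{"slide":[0,0,-0.028],"rotation":[0,0,0]},{"slide":[0,0,-0.036],"rotation":[0,0,0]},{"slide":[0,0,-0.042],"rotation":[0,0,0]}]'
python3 -m inch '[{"slide":[0,0,-0.006],"rotation":[0,0,0]},{"slide":[0,0,-0.012],"rotation":[0,0,0]},{"slide":[0,0,-0.018],"rotation":[0,0,0]},{"slide":[0,0,-0.022],"rotation":[0,0,0]},{"slide":[0,0,-0.024],"rotation":[0,0,0]}]'
```

```text
t: 22.75
tool_pos: [0.5458, 0.1831, 0.2028]
eef_rot: [180.0, 0.0, 108.4]
contact_force: [5.6, -1.4, -8.4]
grip_width: 0.25
t: 23.25
tool_pos: [0.5458, 0.1831, 0.2265]
eef_rot: [180.0, 0.0, 108.4]
contact_force: [6.2, -1.5, -9.0]
grip_width: 0.247
```

```bash
python3 -m inch '[{"slide":[0,0,-0.001],"rotation":[0,0,0]},{"slide":[0,0,-0.002],"rotation":[0,0,0]},{"slide":[0,0,-0.003],"rotation":[0,0,0]},{"slide":[0,0,-0.004],"rotation":[0,0,0]},{"slide":[0,0,-0.004],"rotation":[0,0,0]}]'
python3 -m inch '[{"slide":[0,0,-0.001],"rotation":[0,0,0]},{"slide":[0,0,-0.001],"rotation":[0,0,0]}]'
```

```text
t: 23.75
tool_pos: [0.5458, 0.1831, 0.2303]
eef_rot: [180.0, 0.0, 108.4]
contact_force: [5.5, -1.1, -7.1]
grip_width: 0.248
t: 23.95
tool_pos: [0.5458, 0.1831, 0.2312]
eef_rot: [180.0, 0.0, 108.4]
contact_force: [5.5, -1.6, -7.0]
grip_width: 0.246
```

```bash
python3 -m inch '[{"slide":[0,0,-0.001],"rotation":[0,0,0]},{"slide":[0,0,-0.001],"rotation":[0,0,0]}]'
python3 -m inch '[{"slide":[0,0,-0.001],"rotation":[0,0,0]},{"slide":[0,0,-0.001],"rotation":[0,0,0]}]'
```

```text
t: 24.15
tool_pos: [0.5458, 0.1832, 0.2317]
eef_rot: [180.0, 0.0, 108.4]
contact_force: [7.3, -1.4, -11.5]
grip_width: 0.242
t: 24.35
tool_pos: [0.5458, 0.1831, 0.2317]
eef_rot: [-180.0, -0.0, 108.4]
contact_force: [9.7, 1.0, -17.0]
grip_width: 0.25
```

The stop is reached: the TCP holds at 0.2317 (a rise of 90 mm) and the force is climbing. One last look before I hand in.

```bash
python3 -m inch '[{"slide":[0,0,0],"rotation":[0,0,0]},{"slide":[0,0,0],"rotation":[0,0,0]},{"slide":[0,0,0],"rotation":[0,0,0]}]'
python3 - <<'E'
from h import *
s=ctrl.snapshot("scene")["pixels"];cv2.imwrite("pics/s14.png",cv2.resize(s[100:320,130:430,::-1],None,fx=2.6,fy=2.6,interpolation=cv2.INTER_CUBIC))
s=ctrl.snapshot("wrist");cv2.imwrite("pics/w14.png",cv2.convertScaleAbs(s["pixels"][:,:,::-1],alpha=1.8))
E
```

```text
t: 24.65
tool_pos: [0.5458, 0.1831, 0.2317]
eef_rot: [-180.0, -0.0, 108.4]
contact_force: [8.2, 1.7, -17.7]
grip_width: 0.242
```

View pics/s14.png

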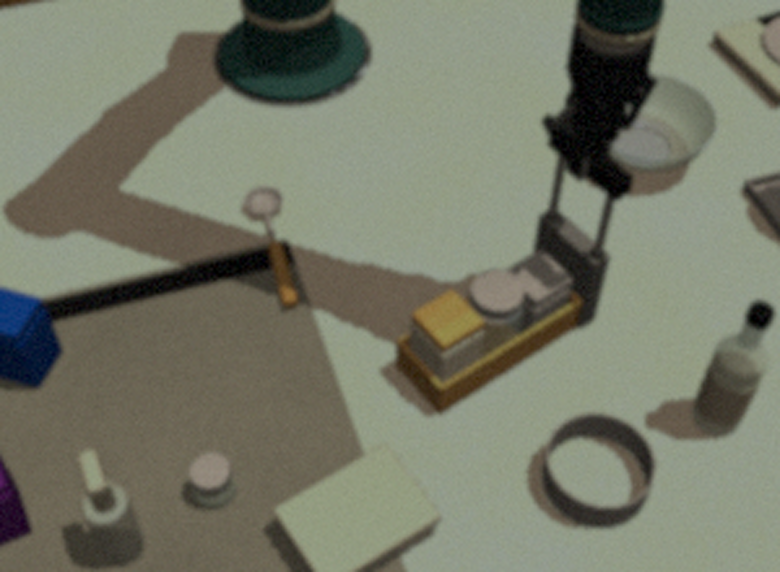

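View pics/w14.png

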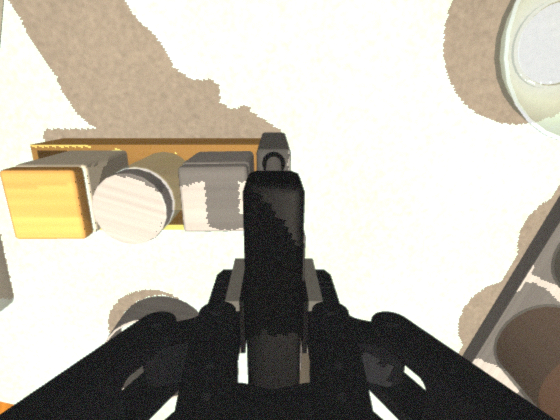

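The scene crop shows the handle fully up, with both posts out at (557,185) and (605,225). The canister, jar and tin stand upright in the caddy and the bystanders are in place. The wrist view shows the pads on either side of the bar near (275,290). I hand in.

```bash
python3 -c "
from plant import ctrl
ctrl.finish_job()"
```

```text
the job is handed in; nothing more can be done
```

I stood the jar in the caddy's middle place and the white canister in the end place, lowering each until it touched the floor before letting go. I then pinched the handle bar with 60 N, drew it up 90 mm to its top stop, and handed in at about 25 s, still holding it.

**Last checks:**
- **Handle:** the arm stopped rising at 0.2317 m while the downward pull grew from about 7 N to 17 N, so the handle is at its second stop.
- **Button:** the grip opening stayed at 0.24–0.25. That is roughly 21–23 mm, which fits a fully squeezed button, but I have no direct reading of it.
- **Items:** the pictures show canister, jar and tin upright in the caddy. The bystanders in view look undisturbed, judged by eye only.

**Disagreements:**
- Before the approach, the top camera put the handle bar about 10 mm from where the wrist camera did. I used the wrist camera for the caddy and the bar, and it matched the stated sizes to 1–2 mm.
- The wrist camera's own readings of the caddy's centre varied by about 3 mm.

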